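Clamp a delicate circuit board in the board holder

TASK

Make the circuit board ready for soldering: draw the holder's sliding jaw back to make room, then lift the board off its mat and lay it, component side up, on the holder's two rails, lengthwise between the jaws and centred across the rails. After letting go of it, slide the jaw up so that the board is held lightly against the fixed jaw, with the jaw's spring pad about half pressed in and never pushed to its stop. The board is delicate: squeeze it only lightly, do not drop it or press it down hard, and leave the other things on the bench alone.

Things in the scene. Friction and masses are not known exactly. Their poses are not given: they have to be found in the camera images.
- board: Green circuit board, 120 mm long (its y) x 80 mm wide (its x) x 4 mm thick, 0.2 to 0.4 kg, lying component side up (z up) on the mat; either end may face the fixed jaw. Origin: centre of its underside. Components other than the middle block are under 9 mm high and near the two short ends. It stands a contact force of up to 40 N against the holder.
- mat: Black rubber mat fixed on the bench, 190 mm (x) x 210 mm (y) x 6 mm thick; the board starts on it. Origin: centre of its underside, at bench height.
- holder: Board holder fixed on the bench. Dark steel base 110 mm wide (x) x 280 mm long (y); two aluminium rails along y, 12 mm wide, centred at x = -30 and +30 mm, tops 30 mm above the bench. At its +y end the fixed jaw, a block 100 mm wide, 50 mm high, flat inner face at y = +105 mm. A sliding jaw rides on the rails from the -y end. Origin: centre of the underside, at bench height.
- fixed_face (a point): Middle of the lower edge of the fixed jaw's flat inner face, at rail-top height (30 mm above the bench). Its axes are the holder's: the sliding jaw and board lie towards -y.
- jaw_grip (a point): Top centre of the sliding jaw's black square grip post, 91 mm above the bench, axes as the holder's. The post is 28 x 28 mm, standing up from a carriage 100 mm wide (x), 36 mm deep (y) whose top is 45 mm above the bench (55 mm on a step at the -y half). The unpressed spring pad's front is 46 mm from the post's centre towards +y, so the post is at holder y = 59 mm less the jaw's gap.
- pad_face (a point): Centre of the front face of the grey spring pad on the sliding jaw, facing the fixed jaw (+y); the face is 84 mm wide and 18 mm high, 32 to 50 mm above the bench.
- jaw (a joint): Travel of the sliding jaw in m: the clear gap between the unpressed spring pad and the fixed jaw. 0 shut, 0.168 at its stop, grows as the jaw moves towards the holder's -y. It slides with about 9 N of friction and stays where it is left. The board needs a gap of more than 0.120.
- pad (a joint): How far the spring pad is pushed back into the sliding jaw in m: 0 free, 0.016 at its stop; soft spring of 0.4 N per mm.
- reel: Empty grey plastic reel standing on the bench, 64 mm across, 54 mm high; bystander. Origin: centre of its underside.
- driver: Screwdriver lying on the bench, 180 mm long, axis along its x; bystander. Origin: under its middle.
- meter: Grey hand-held multimeter lying on the bench, 85 x 165 x 36 mm; bystander. Origin: centre of its underside.
- transformer (a point): Top centre of the solid dark transformer block at the board's middle, 34 mm above the board's underside; axes as the board's. The block is 30 mm wide (x) x 44 mm long (y) and 30 mm tall above the board's top face; grip it across the 30 mm. It takes a light grip of up to 45 N at each finger; it cracks above 70 N at each.
Not all that is in view belongs to the job. Leave any pink look-alike of the board alone.

How it is judged:
On the way, in this order (a step that is already met when the one before it is completed fails the run):
1. the sliding jaw is drawn back so that the gap is over 122 mm (value of joint jaw above 0.122 m), for 0.1 s.
2. the board is lifted clear of its mat (z of board in the frame of mat above 0.03 m), for 0.1 s.
3. the board lies flat on the rails between the jaws, let go, with the spring pad not yet pressed (z of board in the frame of fixed_face between -0.004 and 0.004 m and angle between board's own z axis and vertical below 0.06 rad and y of board in the frame of fixed_face between -0.115 and -0.055 m and value of joint pad below 0.003 m and contact force between the fingers and board below 0.1 N), for 0.1 s.
At the end, for the whole second after the job is handed in: The board lies flat (within 3.5 degrees) and still on both rails, component side up, its end against the fixed jaw (within 4 mm) and square to it (within 4.5 degrees), centred across the rails within 12 mm; the spring pad is pressed in by 4 to 12.5 mm and the sliding jaw stays there (y of board in the frame of fixed_face between -0.064 and -0.055 m and x of board in the frame of fixed_face between -0.012 and 0.012 m and z of board in the frame of fixed_face between -0.004 and 0.004 m and angle between board's own z axis and vertical below 0.06 rad and angle between the y axis of board and the y axis of holder, either way round below 0.08 rad and value of joint pad between 0.004 and 0.0125 m and linear speed of board below 0.01 m/s and velocity of joint jaw between -0.005 and 0.005 m/s); the robot touches nothing.
It fails at once if the spring pad is pressed to its stop (over 15 mm) (value of joint pad above 0.015 m).
It fails at once if the board is pressed, knocked or dropped on the holder with more than 60 N (contact force between board and holder above 60 N).
It fails at once if the fingers squeeze the board with more than 150 N, both fingers added (contact force between the fingers and board above 150 N).
It fails at once if the reel, screwdriver or multimeter is moved by more than 25 mm (distance of any of reel, driver, meter from where it was at the start of the episode above 0.025 m).
It fails at once if the board is dropped or thrown: out of the fingers and moving faster than 0.4 m/s (a fall of about 8 mm) (contact force between the fingers and board below 0.5 N and linear speed of board above 0.4 m/s).
It also fails if it takes over 64 s, if anything falls off the work surface, if the arm or the gripper's body presses on something with over 40 N, if the wrist force passes 120 N, or if a joint passes its speed limit or range.

ROBOT

A 6-joint arm with a two-finger parallel gripper is mounted at the origin on the work surface. World frame = base frame: x ahead of the robot, y to its left, z up, the work surface at z = 0. Lengths are in m, angles in rad, forces in N, time in s.
With the tool pointing down it reaches from about 0.375 to 0.9 m from the base axis. Payload 3.1 kg.
Tool frame: the origin (TCP) lies at the centre of the arm's flange, where the gripper is bolted on; the fingertips stand 173 mm ahead of it and the grasp point (between the pads) lies 155 mm ahead of it; z points along the fingers, x is the direction in which the jaws open and shut, and the axes are right-handed (so a half turn about z gives the same grasp; the last joint's range is limited). The gripper opens to 85 mm and grips with 20 to 120 N. Pads are 22 mm wide; open, the fingers measure 114 mm over their backs; the gripper's body (76 mm by 85 mm) begins 54 mm behind the grasp point. The pads swing forward as they close: fully open they stand 13 mm farther back than shut.
Start: joints at [-1.323, 0.527, 1.433, -0, 1.181, -0.178], TCP at [0.259, -0.569, 0.405] pointing down, gripper open.
Joint ranges: [-3.08, 3.08], [-0.75, 2.2], [0.22, 2.44], [-1.43, 4.57], [0, 2.65], [-2.85, 2.85]. Speed limits (rad/s): [2.79, 2.79, 3.14, 3.14, 3.14, 3.14].

INTERFACE

Orientations are given as a unit quaternion [x, y, z, w].
In Python, from station import manip gives the robot as it stands.
- The arm moves only by the shell command python3 -m jog 'ROWS' [OPENING] [FORCE]. ROWS is JSON, a list that holds one entry, the list of rows, each a list of 4 numbers: the shift along the world's x, y, z in mm, then the turn about the world's z in degrees. A call has exactly 8 rows; each row shifts and turns the commanded pose from where the row before left it; what a row does not reach is not made up. A row lasts 1/8 s, in which the tool goes at most 62.5 mm and 10.7 degrees, less where a joint would pass 70% of its speed; a pose out of reach is approached as far as the arm can. A call is refused whole if a number of a shift passes 62.5 or a number of a turn 10.7, either way. A call with a gripper value outside its range is refused whole. OPENING is the opening in per cent of the stroke, from 0 (shut) to 100 (fully open), set as the call begins (- or left out, the last holds). The fingers move at their own pace and stop on an object; FORCE is the grip in N (left out, the last holds). Time passes only in rows, so rows that do not move let the fingers close, or fill a call up. It gives the time, the measured TCP pose, the force and the opening at its end, in the units of the state.
- manip.sense(): the state, without advancing time (a new reading comes with each control period).
- manip.snapshot(name): name is "scene" or "side" or "wrist"; returns the picture (400x640x3 uint8, red, green, blue); there is no depth.
- manip.camera_info(name): a dict with "fx", "fy", "cx", "cy" (pixels), "R" (3x3) and "t" (3): a world point X has camera coordinates R X + t. Camera axes: x right, y down, z forward; pixel columns grow to the right and rows downward; lengths in m; the calibration is good to about 2 mm. A picture is of the moment at which its call begins: read the wrist's pose just before it. camera_info takes no time and is no camera call; for the wrist camera it gives the pose at the moment of the call.
- manip.sign_off(): hands the job in, once; it reports no verdict.
The state is a dict: "t": time; "q": joint angles; "qd": joint speeds; "tau": joint torques, N m; "tcp_pos": TCP position; "tool_rot": TCP orientation; "force": force on the tool from outside, world axes, zero at the start; "ft_torque": the same for the moment, N m; "finger_gap": opening from 0.0 (shut) to 1.0 (fully open).
Only numpy, scipy, OpenCV 4.12 (cv2) and the standard library are available. Lean on these libraries where they do the work, as an engineer would, in place of code of your own. Each camera call takes 0.05 s, during which the arm holds its last target. There are 200 camera calls.

## Working session

There is one attempt and no reset: what is moved stays moved. The work goes in short steps, Python scripts to look and compute and a shell command to move; the robot and the scene stay as the last step left them, time stands still between calls to the robot, and variables do not carry over. Pictures are saved under pics/ and viewed, about 8 in all and at most 12, crops included, and the job is handed in when it is done.

```bash
mkdir -p pics; ls
python3 - <<'E'
from station import manip
import cv2,numpy as np
for n in("scene","side"):
    im=manip.snapshot(n); cv2.imwrite(f"pics/{n}0.png",im[:,:,::-1])
    c=manip.camera_info(n); print(n,c)
s=manip.sense();print(s["t"],s["tcp_pos"],s["tool_rot"],s["force"],s["finger_gap"])
E
```

```text
pics
scene {'fx': 392.9187120474269, 'fy': 392.9187120474269, 'cx': 321.56739848681997, 'cy': 198.4173729772954, 'R': array([[-0.16121627,  0.98689489,  0.00691363],
       [ 0.84035861,  0.14094508, -0.52338503],
       [-0.51750046, -0.07856826, -0.85206825]]), 't': array([ 0.14137549, -0.38918306,  1.4003548 ])}
side {'fx': 440.4786367005473, 'fy': 440.4786367005473, 'cx': 321.36398871217136, 'cy': 205.2809369863735, 'R': array([[-0.98168344, -0.190484  , -0.00367123],
       [-0.13526512,  0.71041715, -0.6906597 ],
       [ 0.13416772, -0.6775126 , -0.72317059]]), 't': array([0.52424538, 0.16422371, 1.12601046])}
0.1 [ 0.25868563 -0.56859792  0.40382669] [ 8.40824159e-01 -5.41307413e-01 -7.42732654e-04 -6.83401311e-04] [-0.24222384 -0.38564969  0.29949169] 0.9998333454874166
```

View pics/scene0.png

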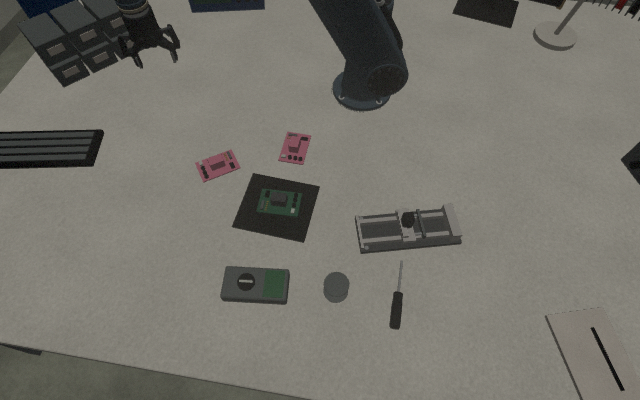

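View pics/side0.png

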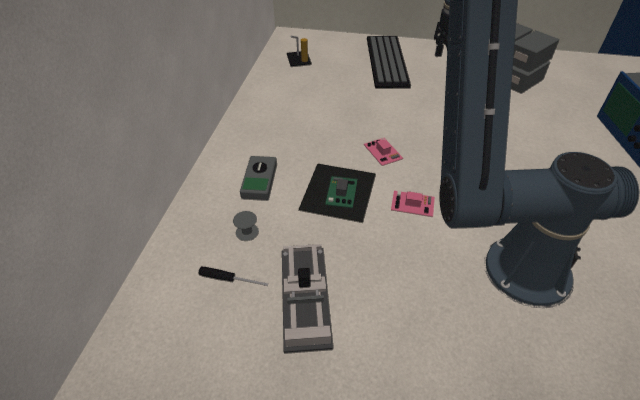

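Candidates for the board in the scene view are green at (279,203) on the mat, pink at (218,165) and pink at (295,148). I choose the green one. The holder is at (408,230), with its post at about (408,217), and the fixed jaw is at the right end, about (452,222). Next is one close composite to check the choice and measure.

Run:
```python
import cv2,numpy as np
a=cv2.imread("pics/scene0.png");b=cv2.imread("pics/side0.png")
def c(im,x,y,w,h):
    return cv2.resize(im[y:y+h,x:x+w],(400,300),interpolation=cv2.INTER_CUBIC)
o=np.vstack([np.hstack([c(a,230,170,100,75),c(a,350,190,120,90)]),np.hstack([c(b,290,155,100,75),c(b,228,240,160,120)])])
cv2.imwrite("pics/crop1.png",cv2.convertScaleAbs(o,alpha=1.5))
```

```text
(no output)
```

View pics/crop1.png

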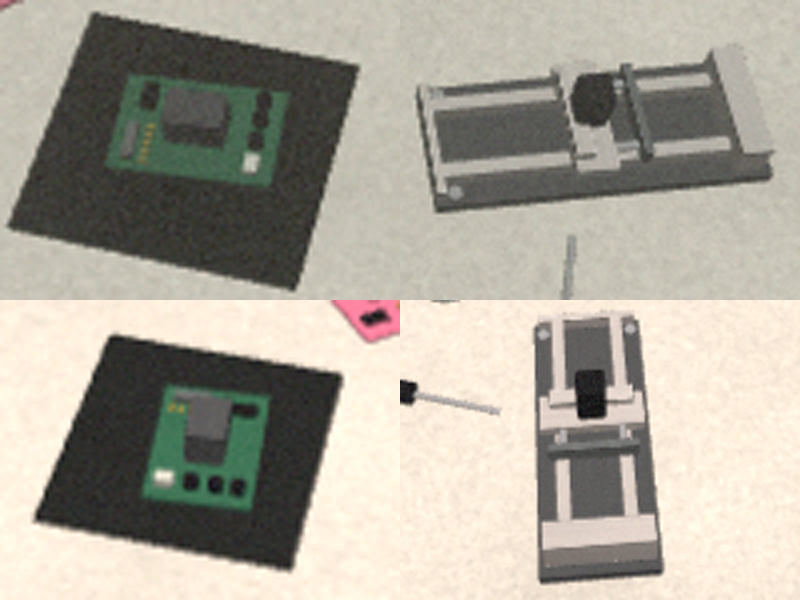

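The crop confirms the green board, black mat and dark middle block (scene crop, block top at about (195,100)). It also shows the holder with its fixed jaw at the +y end and the jaw's gap well under 120 mm. Now I'll compute the poses.

```bash
cat > h.py <<'E'
import numpy as np
from station import manip
from scipy.optimize import least_squares
def proj(c,X):
    p=np.asarray(X)@np.asarray(c["R"]).T+c["t"]; return np.c_[c["fx"]*p[:,0]/p[:,2]+c["cx"],c["fy"]*p[:,1]/p[:,2]+c["cy"]]
def back(c,u,v,z):
    R=np.asarray(c["R"]); d=R.T@[(u-c["cx"])/c["fx"],(v-c["cy"])/c["fy"],1]; o=-R.T@c["t"]; return o+d*(z-o[2])/d[2]
def fit(obs,x0):
    "obs: list of (cam, local pts Nx3, pix Nx2); pose x,y,yaw"
    def f(p):
        c,s=np.cos(p[2]),np.sin(p[2]); M=np.array([[c,-s,0],[s,c,0],[0,0,1]])
        return np.concatenate([(proj(k,np.asarray(L)@M.T+[p[0],p[1],0])-U).ravel() for k,L,U in obs])
    r=least_squares(f,x0,loss="soft_l1"); return r.x,np.round(r.fun,1)
E
cat > a.py <<'E'
from h import *
S=manip.camera_info("scene");D=manip.camera_info("side")
u=lambda P,ox,oy,k,px=0,py=0:(np.array(P,float)-[px,py])/k+[ox,oy]
bs=u([(130,73),(289,92),(270,186),(107,165)],230,170,4)
bd=u([(167,387),(271,397),(252,511),(142,498)],290,155,4,0,300)
for q in bs: print("s",back(S,*q,.01).round(4))
for q in bd: print("d",back(D,*q,.01).round(4))
hs=u([(437,212),(772,180)],350,190,120/400,400) if 0 else u([(437,212),(772,180)],350,190,400/120,400)
hd=u([(541,582),(662,573)],228,240,2.5,400,300)
for q in hs: print("hs",back(S,*q,0).round(4))
for q in hd: print("hd",back(D,*q,0).round(4))
# board local: y long; scene order TL,TR,BR,BL = (-x,-y),(-x,+y),(+x,+y),(+x,-y)
a,b=.04,.06
L=[(-a,-b,.01),(-a,b,.01),(a,b,.01),(a,-b,.01)]
Ld=[(a,-b,.01),(-a,-b,.01),(-a,b,.01),(a,b,.01)]
print("board",fit([(S,L,bs),(D,Ld,bd)],[.5,0,0]))
print("holder",fit([(S,[(.055,-.14,0),(.055,.14,0)],hs),(D,[(.055,.14,0),(-.055,.14,0)],hd)],[.55,.3,0]))
for z in (.091,): print("post",back(S,*u([(597,85)],350,190,400/120,400)[0],z),back(D,*u([(592,380)],228,240,2.5,400,300)[0],z))
print("block",back(S,*u([(197,100)],230,170,4)[0],.04),back(D,*u([(208,417)],290,155,4,0,300)[0],.04))
E
python3 a.py
```

```text
s [ 0.4743 -0.2434  0.01  ]
s [ 0.4712 -0.124   0.01  ]
s [ 0.551  -0.1226  0.01  ]
s [ 0.5534 -0.2409  0.01  ]
d [ 0.5481 -0.2407  0.01  ]
d [ 0.4681 -0.2444  0.01  ]
d [ 0.4653 -0.1229  0.01  ]
d [ 0.5452 -0.1208  0.01  ]
hs [0.6302 0.0687 0.    ]
hs [ 0.556   0.3397 -0.    ]
hd [0.5526 0.3334 0.    ]
hd [0.449  0.3049 0.    ]
board (array([ 0.50914427, -0.18286591,  0.02577789]), array([ 0.1, -1. ,  0.3, -1. ,  0.5, -1. , -0.1, -0.9, -0.7, -0.4, -0.9,
        0. , -0.7, -0.4, -0.7, -0.4]))
holder (array([0.5398347 , 0.18633823, 0.2801776 ]), array([-0.7,  0.3, -1.4, -0.9, -0.9,  1. ,  0.2,  0.4]))
post [0.54329963 0.17686218 0.091     ] [0.53837867 0.17585797 0.091     ]
block [ 0.50710147 -0.18272428  0.04      ] [ 0.50773456 -0.18221161  0.04      ]
```

```bash
python3 -m jog '[[[29,44,0,8.3],[31,48,0,8.4],[31,48,0,8.4],[31,48,0,8.4],[31,48,0,8.4],[31,48,0,8.4],[31,48,0,8.4],[31,48,0,8.4]]]' 100 30
python3 - <<'E'
from h import *; import cv2
s=manip.sense();c=manip.camera_info("wrist");cv2.imwrite("pics/w1.png",manip.snapshot("wrist")[:,:,::-1])
np.save("w1.npy",c,allow_pickle=True);print(s["t"],s["tcp_pos"],c)
E
python3 -m jog '[[[4,46,0,2],[4,46,0,2],[4,46,0,2],[4,46,0,2],[4,46,0,2],[5,46,0,2],[5,46,0,2],[5,46,0,1]]]'
python3 - <<'E'
from h import *; import cv2
s=manip.sense();c=manip.camera_info("wrist");im=manip.snapshot("wrist")[:,:,::-1];cv2.imwrite("pics/w2.png",im)
np.save("w2.npy",c,allow_pickle=True);print(s["t"],s["tcp_pos"],s["tool_rot"])
a=cv2.imread("pics/w1.png");cv2.imwrite("pics/w12.png",cv2.convertScaleAbs(np.vstack([a[50:350],im[50:350]]),alpha=1.4))
E
```

```text
t: 1.1
tcp_pos: [0.5054, -0.1872, 0.4045]
tool_rot: [1.0, 0.016, -0.0, -0.0]
force: [0.4, 0.5, -0.1]
finger_gap: 1.001
1.1 [ 0.50544359 -0.18720744  0.40447085] {'fx': 355.0511063614931, 'fy': 355.0511063614931, 'cx': 320.3793518506843, 'cy': 196.17244059388412, 'R': array([[ 0.9995218 ,  0.03089745, -0.0012355 ],
       [ 0.02962423, -0.94534911,  0.32471137],
       [ 0.00886477, -0.32459269, -0.94581235]]), 't': array([-0.49826548, -0.23496269,  0.31453919])}
t: 2.15
tcp_pos: [0.5396, 0.1804, 0.4044]
tool_rot: [0.99, 0.144, -0.0, 0.0]
force: [-0.0, -1.2, 0.3]
finger_gap: 1.004
2.15 [0.53964956 0.18039446 0.40435162] [ 9.89569512e-01  1.44055672e-01 -3.76258065e-04  4.77457217e-05]
```

View pics/w12.png

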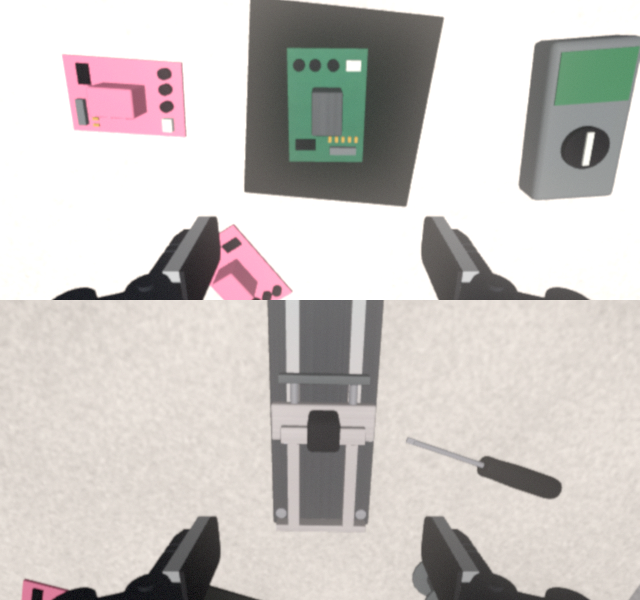

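The top half shows the green board with corners at about (288,48) to (367,161) and the block at (327,112). The bottom half shows the holder rails at u≈292/357 (top) and 294/350 (low), and the post's near top edge at (308..340, 451). Next I'll refine the holder yaw and centreline from the rail edges.

Run:
```python
from h import *; import cv2
c1=np.load("w1.npy",allow_pickle=True).item();c2=np.load("w2.npy",allow_pickle=True).item()
P=np.array([(288,98),(368,98),(367,211),(289,211)],float)
a,b=.04,.06
print("board",fit([(c1,[(-a,b,.01),(a,b,.01),(a,-b,.01),(-a,-b,.01)],P)],[.5,-.18,0]))
g=cv2.cvtColor(cv2.imread("pics/w2.png"),6).astype(float)
g=cv2.GaussianBlur(g,(1,5),0); mids=[]
for v in list(range(52,120,6))+list(range(206,250,6)):
    r=g[v]; pts=[]
    for lo,hi in((282,305),(340,368)):
        seg=r[lo:hi]; m=seg>(seg.max()+np.median(r[310:335]))/2
        k=np.where(m)[0]; pts.append(lo+(k.min()+k.max())/2)
    A=back(c2,pts[0],v,.03);B=back(c2,pts[1],v,.03)
    print(v,pts,np.linalg.norm(A-B).round(4)); 
    if abs(np.linalg.norm(A-B)-.06)<.004: mids.append((A+B)[:2]/2)
m=np.array(mids); vx,vy,x0,y0=cv2.fitLine(m.astype(np.float32),cv2.DIST_L1,0,.01,.01).ravel()
yaw=np.arctan2(-vx*np.sign(vy),abs(vy));print("yaw",yaw,"line",x0,y0)
pe=np.array([back(c2,308,201,.091),back(c2,340,201,.091)]);d=np.array([-np.sin(yaw),np.cos(yaw)])
post=pe.mean(0)[:2]+.014*d;print(np.linalg.norm(pe[0]-pe[1]),"post",post)
n=np.array([np.cos(yaw),np.sin(yaw)]);print("lateral post vs line",(post-[x0,y0])@n)
S=manip.camera_info("scene");D=manip.camera_info("side")
```

```text
board (array([ 0.51192439, -0.18641134,  0.0323345 ]), array([-0.5, -0.1,  0.5, -0.2, -3.1,  0.1,  2. ,  0.2]))
52 [np.float64(291.5), np.float64(358.5)] 0.0601
58 [np.float64(292.0), np.float64(358.5)] 0.0599
64 [np.float64(292.0), np.float64(358.0)] 0.0598
70 [np.float64(292.0), np.float64(358.0)] 0.0601
76 [np.float64(292.0), np.float64(357.5)] 0.0599
82 [np.float64(292.0), np.float64(357.0)] 0.0598
88 [np.float64(292.0), np.float64(357.0)] 0.0601
94 [np.float64(292.0), np.float64(356.5)] 0.06
100 [np.float64(292.0), np.float64(356.0)] 0.0598
106 [np.float64(292.0), np.float64(356.0)] 0.0601
112 [np.float64(292.0), np.float64(356.0)] 0.0605
118 [np.float64(292.0), np.float64(355.0)] 0.0598
206 [np.float64(292.5), np.float64(350.5)] 0.0598
212 [np.float64(292.5), np.float64(350.5)] 0.0602
218 [np.float64(292.5), np.float64(350.5)] 0.0605
224 [np.float64(293.0), np.float64(350.0)] 0.0598
230 [np.float64(293.0), np.float64(349.5)] 0.0597
236 [np.float64(293.0), np.float64(349.5)] 0.06
242 [np.float64(293.0), np.float64(349.0)] 0.0599
248 [np.float64(293.0), np.float64(349.0)] 0.0602
yaw 0.26869962 line 0.53615904 0.19610201
0.02700220020838222 post [0.54270613 0.17677259]
lateral post vs line 0.0011806277272566144
```

```bash
python3 -m jog '[[[1,-2,-26,-1],[1,-2,-29,0],[0,0,-29,0],[0,0,-29,0],[0,0,-28,0],[0,0,-28,0],[0,0,0,0],[0,0,0,0]]]' && python3 -m jog '[[[0,0,0,0],[0,0,0,0],[0,0,0,0],[0,0,0,0],[0,0,0,0],[0,0,0,0],[0,0,0,0],[0,0,0,0]]]' 0 30
python3 - <<'E'
from h import *; import cv2
print(manip.sense()["force"],manip.sense()["ft_torque"])
cv2.imwrite("pics/g1.png",manip.snapshot("wrist")[:,:,::-1])
E
```

```text
t: 3.2
tcp_pos: [0.5421, 0.175, 0.2363]
tool_rot: [0.991, 0.135, 0.0, 0.0]
force: [0.1, 0.2, 0.1]
finger_gap: 0.997
t: 4.2
tcp_pos: [0.5427, 0.1754, 0.2366]
tool_rot: [0.991, 0.135, 0.002, -0.0]
force: [2.6, 2.7, 6.3]
finger_gap: 0.321
[2.60795637 2.69756179 6.28262709] [ 0.19585928 -0.09538062 -0.01890465]
```

```bash
python3 -m jog '[[[1.5,-6,0,0],[3.5,-13,0,0],[4,-15,0,0],[4,-15,0,0],[4,-15,0,0],[3.5,-12,0,0],[1.5,-6,0,0],[0,0,0,0]]]' && python3 -m jog '[[[0,0,0,0],[0,0,0,0],[0,0,0,0],[0,0,25,0],[0,0,35,0],[0,0,40,0],[0,0,40,0],[0,0,25,0]]]' 100
python3 - <<'E'
from h import *; import cv2
s=manip.sense();c=manip.camera_info("wrist");im=manip.snapshot("wrist")[:,:,::-1]
np.save("w3.npy",c,allow_pickle=True);print(s["t"],s["tcp_pos"],s["tool_rot"])
cv2.imwrite("pics/w3.png",im)
sc=manip.snapshot("scene")[:,:,::-1]; cv2.imwrite("pics/scene3.png",sc)
cv2.imwrite("pics/w3v.png",cv2.convertScaleAbs(im,alpha=1.3))
E
```

```text
t: 5.25
tcp_pos: [0.5649, 0.094, 0.2366]
tool_rot: [0.991, 0.135, 0.002, -0.001]
force: [3.5, 5.6, 4.9]
finger_gap: 0.318
t: 6.25
tcp_pos: [0.5637, 0.0929, 0.4026]
tool_rot: [0.991, 0.135, 0.001, 0.0]
force: [0.0, -0.4, 0.7]
finger_gap: 1.002
6.25 [0.56368449 0.09292779 0.40260205] [9.90815588e-01 1.35217063e-01 8.74315733e-04 2.26883402e-04]
```

View pics/w3v.png

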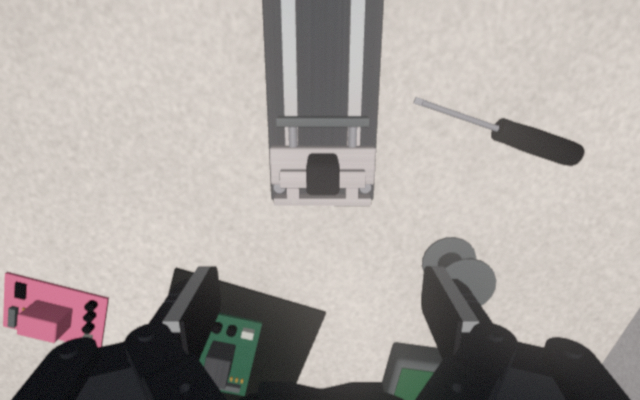

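The jaw is drawn back (pad bar at (322,121), post at (323,175)) and nothing else was disturbed. Next I'll refine the board pose from w1 by colour.

```bash
python3 - <<'E'
from h import *; import cv2
c1=np.load("w1.npy",allow_pickle=True).item()
im=cv2.imread("pics/w1.png").astype(int)
m=((im[:,:,1]>im[:,:,2]+25)&(im[:,:,1]>im[:,:,0]+10)).astype(np.uint8); m[:,420:]=0
cnt=max(cv2.findContours(m,0,1)[0],key=cv2.contourArea)[:,0]
h=cv2.convexHull(cnt)[:,0]
X=np.array([back(c1,u,v,.01)[:2] for u,v in h])
r=cv2.minAreaRect((X*1000).astype(np.float32));print(r)
E
python3 -m jog '[[[-7,-34,0,-1.7],[-7,-36,0,-1.8],[-7,-36,0,-1.8],[-7,-36,0,-1.7],[-7,-36,0,-1.7],[-6,-36,0,-1.7],[-6,-34,0,-1.7],[-6,-30,0,-1.7]]]'
python3 - <<'E'
from h import *; import cv2
s=manip.sense();print(s["tcp_pos"],s["tool_rot"])
E
```

```text
((510.3638916015625, -186.44700622558594), (79.65547943115234, 119.91875457763672), 1.2677618265151978)
t: 7.35
tcp_pos: [0.5099, -0.1861, 0.399]
tool_rot: [1.0, 0.014, -0.001, -0.001]
force: [1.1, 0.7, 0.5]
finger_gap: 0.999
[ 0.50992765 -0.18608208  0.39902414] [ 9.99894411e-01  1.44483971e-02 -1.34413462e-03 -7.77511927e-04]
```

```bash
python3 -m jog '[[[0,0,-30,-0.4],[0,0,-40,0],[0,0,-40,0],[0,0,-40,0],[0,0,-28,0],[0,0,-18,0],[0,0,-9,0],[0,0,0,0]]]' && python3 -m jog '[[[0,0,0,0],[0,0,0,0],[0,0,0,0],[0,0,0,0],[0,0,0,0],[0,0,0,0],[0,0,0,0],[0,0,0,0]]]' 0 25
```

```text
t: 8.35
tcp_pos: [0.5103, -0.1847, 0.1947]
tool_rot: [1.0, 0.012, -0.001, -0.001]
force: [0.3, 0.5, 1.0]
finger_gap: 1.002
t: 9.35
tcp_pos: [0.5111, -0.185, 0.1964]
tool_rot: [1.0, 0.012, 0.001, 0.0]
force: [0.4, 0.5, 5.7]
finger_gap: 0.344
```

The grip is higher than intended, with the grasp point level with the block's top. I'll regrip 7 mm lower.

```bash
python3 -m jog '[[[0,0,0,0],[0,0,0,0],[0,0,0,0],[0,0,0,0],[0,0,-4,0],[0,0,-3,0],[0,0,0,0],[0,0,0,0]]]' 70 && python3 -m jog '[[[0,0,0,0],[0,0,0,0],[0,0,0,0],[0,0,0,0],[0,0,0,0],[0,0,0,0],[0,0,0,0],[0,0,0,0]]]' 0 30
python3 -m jog '[[[0,0,4,0],[0,0,8,0],[0,0,14,0],[0,0,20,0],[0,0,20,0],[0,0,20,0],[0,0,14,0],[0,0,0,0]]]'
python3 - <<'E'
from h import *; import cv2
a=manip.snapshot("scene")[:,:,::-1];b=manip.snapshot("side")[:,:,::-1]
o=np.hstack([cv2.resize(a[120:270,200:350],(400,400)),cv2.resize(b[100:250,270:420],(400,400))]);cv2.imwrite("pics/lift.png",cv2.convertScaleAbs(o,alpha=1.5))
E
```

```text
t: 10.35
tcp_pos: [0.5108, -0.1849, 0.1886]
tool_rot: [1.0, 0.012, -0.0, -0.0]
force: [0.0, -0.3, 0.2]
finger_gap: 0.698
t: 11.35
tcp_pos: [0.511, -0.185, 0.1889]
tool_rot: [1.0, 0.012, 0.0, 0.0]
force: [1.7, -0.3, 4.8]
finger_gap: 0.35
t: 12.35
tcp_pos: [0.5109, -0.185, 0.2901]
tool_rot: [1.0, 0.012, 0.001, 0.001]
force: [0.3, 0.2, -2.8]
finger_gap: 0.342
```

View pics/lift.png

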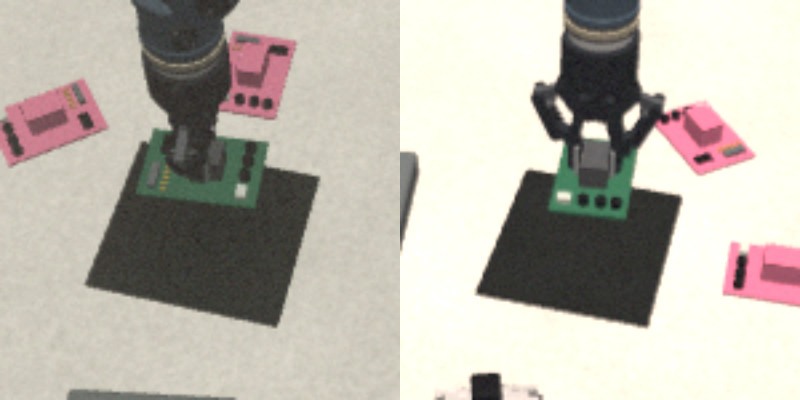

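The board is lifted level (about 0.29 kg), with the block held centrally at about (590,160) in the right half. Now I'll carry it over the rails, then look for the fixed jaw.

```bash
python3 -m jog '[[[0,6,20,0],[1,20,20,1],[2,35,0,2],[3,45,0,2],[3,45,0,2],[3,45,0,2],[2,45,0,2],[2,45,0,2]]]' && python3 -m jog '[[[2,45,0,1],[1,36,0,0],[0,22,0,0],[0,12,0,0],[0,6,0,0],[0,0,0,0],[0,0,0,0],[0,0,0,0]]]'
python3 - <<'E'
from h import *; import cv2
s=manip.sense();c=manip.camera_info("wrist");im=manip.snapshot("wrist")[:,:,::-1]
np.save("w4.npy",c,allow_pickle=True);print(s["t"],s["tcp_pos"],s["tool_rot"])
cv2.imwrite("pics/w4.png",im);cv2.imwrite("pics/w4v.png",cv2.resize(cv2.convertScaleAbs(im,alpha=1.3)[:300,120:520],(800,600)))
E
```

```text
t: 13.45
tcp_pos: [0.5264, 0.1025, 0.3276]
tool_rot: [0.992, 0.125, -0.001, -0.0]
force: [-0.1, -0.3, -2.7]
finger_gap: 0.346
t: 14.45
tcp_pos: [0.5299, 0.2214, 0.3288]
tool_rot: [0.991, 0.133, -0.0, 0.0]
force: [0.6, -0.9, -2.3]
finger_gap: 0.345
14.45 [0.5298805  0.22139898 0.32877498] [ 9.91107111e-01  1.33066484e-01 -2.73867165e-05  6.15107559e-05]
```

View pics/w4v.png

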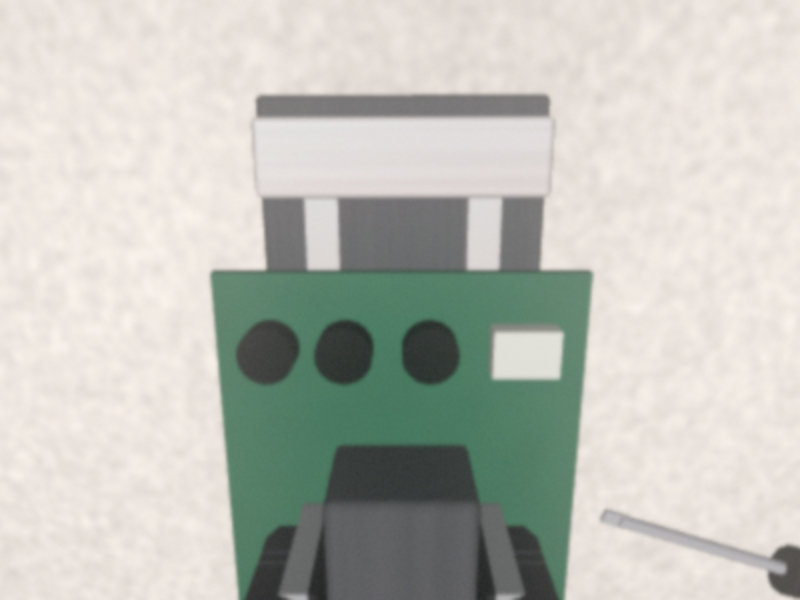

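The fixed jaw's inner top edge runs at about (256..550,196), the rails are at u≈321 and 484, and the board's front edge runs at (212..592,271) in the 2x crop. Everything is nearly parallel.

Run:
```python
from h import *
c=np.load("w4.npy",allow_pickle=True).item()
f=lambda x,y,z:back(c,x/2+120,y/2,z)
def rep(n,A,B):
    d=B-A;print(n,"w",np.linalg.norm(d).round(4),"mid",((A+B)/2)[:2].round(4),"yaw",np.arctan2(d[1],d[0]).round(4));return (A+B)[:2]/2
for z in(.05,.08): J=rep(f"jaw{z}",f(256,196,z),f(550,195,z))
for z in(.05,): J=rep(f"jaw{z}",f(256,196,z),f(550,195,z))
for y in (205,260): R=rep("rails",f(321+(y-205)*.02,y,.03),f(484.5,y,.03))
B=rep("board",f(212,271,.150),f(592,271,.150))
yaw=.2687;n=np.array([np.cos(yaw),np.sin(yaw)]);d=np.array([-n[1],n[0]])
print("board front->jaw along y",(J-B)@d,"lateral board-rails",(B-R)@n,"board-jaw",(B-J)@n,d)
```

```text
jaw0.05 w 0.0989 mid [0.5116 0.2867] yaw 0.2694
jaw0.08 w 0.0869 mid [0.5111 0.2885] yaw 0.2694
jaw0.05 w 0.0989 mid [0.5116 0.2867] yaw 0.2694
rails w 0.0597 mid [0.5128 0.2823] yaw 0.2661
rails w 0.0608 mid [0.5182 0.2631] yaw 0.2662
board w 0.0788 mid [0.5136 0.2779] yaw 0.2662
board front->jaw along y 0.009069341069479897 lateral board-rails -0.0005325045038421317 board-jaw -0.00040487391403049 [-0.26547831  0.96411683]
```

The jaw face measures at (0.5116, 0.2867), the board's front is 9 mm short of it, lateral error is under 1 mm and yaw matches. Lowering now.

```bash
python3 -m jog '[[[0,0,-12,0],[0,0,-24,0],[0,0,-28,0],[0,0,-24,0],[0,0,-14,0],[0,0,-7,0],[0,0,-3,0],[0,0,0,0]]]' && python3 -m jog '[[[0,0,-1,0],[0,0,0,0],[0,0,-1,0],[0,0,0,0],[0,0,-0.5,0],[0,0,0,0],[0,0,0,0],[0,0,0,0]]]'
```

```text
t: 15.5
tcp_pos: [0.53, 0.2222, 0.2172]
tool_rot: [0.991, 0.134, 0.001, -0.0]
force: [0.2, -0.7, -2.5]
finger_gap: 0.347
t: 16.5
tcp_pos: [0.5298, 0.2221, 0.2142]
tool_rot: [0.991, 0.134, 0.0, 0.0]
force: [0.9, 0.2, -2.0]
finger_gap: 0.344
```

```bash
python3 -m jog '[[[0,0,-0.5,0],[0,0,0,0],[0,0,0,0],[0,0,-0.5,0],[0,0,0,0],[0,0,0,0],[0,0,0,0],[0,0,0,0]]]';python3 -m jog '[[[0,0,-0.5,0],[0,0,0,0],[0,0,0,0],[0,0,0,0],[0,0,0,0],[0,0,0,0],[0,0,0,0],[0,0,0,0]]]'
```

```text
t: 17.5
tcp_pos: [0.5297, 0.2221, 0.2132]
tool_rot: [0.991, 0.134, 0.0, -0.0]
force: [0.7, -0.6, -2.1]
finger_gap: 0.345
t: 18.5
tcp_pos: [0.5297, 0.2221, 0.2129]
tool_rot: [0.991, 0.134, 0.0, -0.0]
force: [-1.2, -0.1, 4.6]
finger_gap: 0.347
```

Contact is felt at TCP z 0.213, as expected. Releasing and rising.

```bash
python3 -m jog '[[[0,0,0.5,0],[0,0,0,0],[0,0,0,0],[0,0,0,0],[0,0,0,0],[0,0,0,0],[0,0,0,0],[0,0,0,0]]]' 75;python3 -m jog '[[[0,0,8,0],[0,0,20,0],[0,0,40,0],[0,0,40,0],[2,-8,40,0],[7,-25,20,0],[8,-30,0,0],[8,-30,0,0]]]' 100
python3 -m jog '[[[7,-25,0,0],[3,-10,0,0],[0,0,0,0],[0,0,0,0],[0,0,0,0],[0,0,0,0],[0,0,0,0],[0,0,0,0]]]'
python3 - <<'E'
from h import *; import cv2
s=manip.sense();c=manip.camera_info("wrist");im=manip.snapshot("wrist")[:,:,::-1]
np.save("w5.npy",c,allow_pickle=True);print(s["t"],s["tcp_pos"],s["tool_rot"])
cv2.imwrite("pics/w5.png",im);cv2.imwrite("pics/w5v.png",cv2.resize(cv2.convertScaleAbs(im,alpha=1.3)[:300,120:520],(800,600)))
E
```

```text
t: 19.5
tcp_pos: [0.5298, 0.2221, 0.2133]
tool_rot: [0.991, 0.134, 0.0, -0.0]
force: [-0.6, 0.2, 0.7]
finger_gap: 0.747
t: 20.5
tcp_pos: [0.5547, 0.1284, 0.3825]
tool_rot: [0.991, 0.134, 0.001, 0.0]
force: [0.3, -0.3, -0.1]
finger_gap: 1.001
t: 21.5
tcp_pos: [0.5647, 0.0942, 0.3812]
tool_rot: [0.991, 0.134, -0.0, -0.0]
force: [0.0, -0.4, -0.4]
finger_gap: 0.999
21.5 [0.56470142 0.0942399  0.38120459] [ 9.91022941e-01  1.33691920e-01 -4.22263745e-05 -5.50866377e-06]
```

View pics/w5v.png

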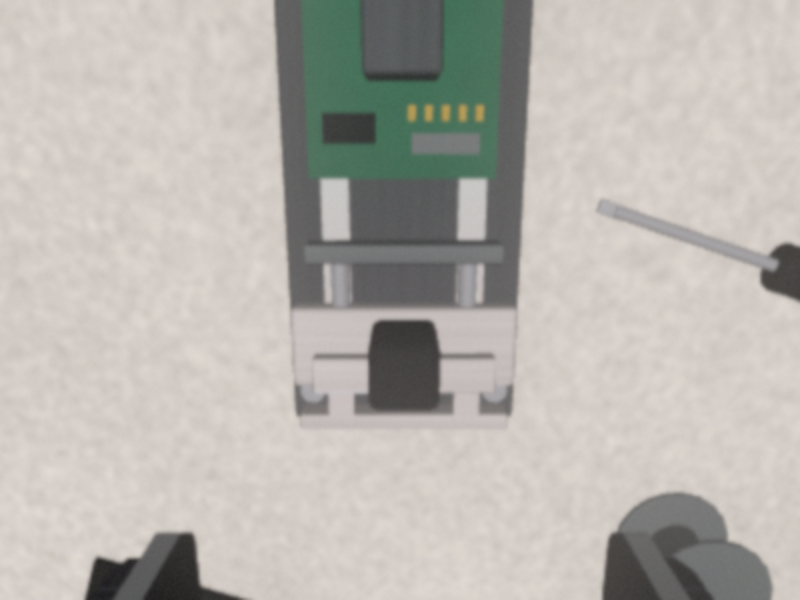

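The board lies on the rails (rear edge at (308..498,178)), pad bar at y≈245 and post near edge at (370..438,410). There is clear space between pad and board.

Run:
```python
from h import *
c=np.load("w5.npy",allow_pickle=True).item()
f=lambda x,y,z:back(c,x/2+120,y/2,z)[:2]
yaw=.2687;n=np.array([np.cos(yaw),np.sin(yaw)]);d=np.array([-n[1],n[0]])
F=np.array([.5116,.2867])
def q(nm,P): print(nm,"lat",round((P-F)@n*1e3,1),"y",round((P-F)@d*1e3,1))
q("rearL",f(308,178,.034));q("rearR",f(498,178,.034))
q("padL",f(306,246,.05));q("padR",f(502,246,.05));q("pad lower",f(404,241,.032))
q("post edgeL",f(370,409.5,.091));q("post edgeR",f(438,409.5,.091))
q("tcp",manip.sense()["tcp_pos"][:2])
```

```text
rearL lat -40.5 y -128.7
rearR lat 40.4 y -128.8
padL lat -40.5 y -155.2
padR lat 41.2 y -155.3
pad lower lat 0.4 y -155.4
post edgeL lat -13.0 y -212.8
post edgeR lat 13.4 y -212.8
tcp lat 0.1 y -199.7
```

```bash
python3 -m jog '[[[0,0,-24,0],[0,0,-32,0],[0,0,-32,0],[0,0,-28,0],[0,0,-18,0],[0,0,-9,0],[0,0,-2,0],[0,0,0,0]]]' && python3 -m jog '[[[0,0,0,0],[0,0,0,0],[0,0,0,0],[0,0,0,0],[0,0,0,0],[0,0,0,0],[0,0,0,0],[0,0,0,0]]]' 0 30 && python3 -m jog '[[[-0.5,2,0,0],[-1,3.5,0,0],[-1,3.8,0,0],[-1,3.8,0,0],[-1,3.5,0,0],[-0.8,2.5,0,0],[-0.5,1.5,0,0],[-0.2,1,0,0]]]'
```

```text
t: 22.55
tcp_pos: [0.5651, 0.0941, 0.2368]
tool_rot: [0.991, 0.134, 0.001, 0.0]
force: [0.8, 0.8, -0.3]
finger_gap: 1.0
t: 23.55
tcp_pos: [0.5653, 0.0942, 0.2367]
tool_rot: [0.991, 0.134, 0.001, 0.0]
force: [2.7, 2.7, 6.1]
finger_gap: 0.319
t: 24.55
tcp_pos: [0.56, 0.1136, 0.2367]
tool_rot: [0.991, 0.134, 0.001, 0.002]
force: [3.5, -8.7, 3.8]
finger_gap: 0.32
```

```bash
python3 -m jog '[[[-0.5,2,0,0],[-0.5,2,0,0],[-0.5,2,0,0],[-0.5,2,0,0],[-0.5,2,0,0],[-0.5,2,0,0],[-0.5,1.5,0,0],[-0.3,1,0,0]]]' && python3 -m jog '[[[-0.3,1,0,0],[-0.3,1,0,0],[-0.3,1,0,0],[-0.3,1,0,0],[-0.2,0.9,0,0],[-0.2,0.5,0,0],[0,0,0,0],[0,0,0,0]]]'
python3 - <<'E'
from h import *; import cv2
s=manip.sense();n=np.array([.9641,.2655]);d=np.array([-n[1],n[0]]);print((s["tcp_pos"][:2]-np.array([.5653,.0942]))@d)
c=manip.camera_info("wrist");im=manip.snapshot("wrist")[:,:,::-1]
np.save("w6.npy",c,allow_pickle=True)
cv2.imwrite("pics/w6.png",im);cv2.imwrite("pics/w6v.png",cv2.resize(cv2.convertScaleAbs(im,alpha=1.3)[:300,120:520],(800,600)))
E
```

```text
t: 25.55
tcp_pos: [0.5562, 0.1278, 0.2367]
tool_rot: [0.991, 0.134, 0.001, 0.002]
force: [2.5, -9.9, 4.7]
finger_gap: 0.32
t: 26.55
tcp_pos: [0.5547, 0.1331, 0.2368]
tool_rot: [0.991, 0.134, 0.001, 0.002]
force: [3.4, -9.6, 5.3]
finger_gap: 0.317
0.040325635933578206
```

View pics/w6v.png

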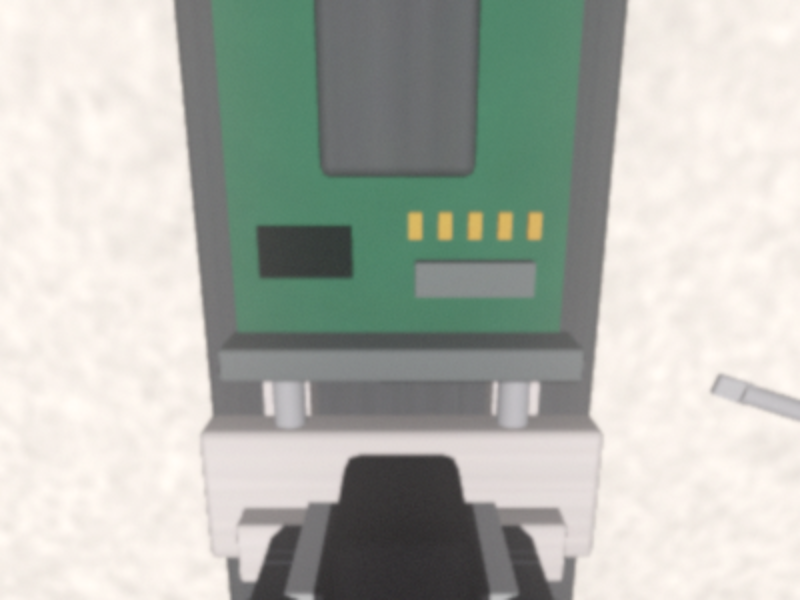

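The pad is against the board's rear edge (y≈335–348), with its guide pins visible and shorter than before. Next I'll measure the pad compression against the free-state picture.

Run:
```python
from h import *; import cv2
yaw=.2687;n=np.array([np.cos(yaw),np.sin(yaw)]);d=np.array([-n[1],n[0]]);F=np.array([.5116,.2867])
for k in(5,6):
    c=np.load(f"w{k}.npy",allow_pickle=True).item();g=cv2.cvtColor(cv2.imread(f"pics/w{k}.png"),6)
    lo,hi=((85,160) if k==5 else(160,222))
    print(k,lo,g[lo:hi,290:300].mean(1).round().astype(int).tolist())
    Y=lambda y,z:((back(c,400/2+120,y/2,z)[:2]-F)@d*1e3).round(1)
    v={5:dict(rear=178,padtop=246,padback=263,carr=307),6:dict(rear=334,padtop=350,padback=380,carr=417)}[k]
    z=dict(rear=.034,padtop=.05,padback=.05,carr=.045)
    print({a:Y(b,z[a]) for a,b in v.items()})
```

```text
5 85 [76, 76, 77, 82, 95, 104, 106, 107, 106, 106, 107, 108, 108, 108, 108, 108, 108, 108, 108, 108, 108, 109, 110, 110, 110, 110, 110, 110, 110, 110, 111, 113, 112, 111, 99, 76, 62, 72, 87, 93, 94, 93, 92, 92, 91, 89, 86, 88, 93, 96, 96, 97, 98, 98, 98, 98, 98, 98, 98, 98, 99, 100, 101, 101, 101, 101, 100, 100, 104, 118, 135, 145, 149, 150, 150]
{'rear': np.float64(-128.7), 'padtop': np.float64(-155.3), 'padback': np.float64(-162.3), 'carr': np.float64(-182.2)}
6 160 [87, 87, 87, 87, 87, 82, 72, 65, 63, 63, 63, 63, 64, 67, 76, 92, 102, 106, 106, 106, 106, 106, 106, 106, 106, 105, 105, 105, 104, 101, 93, 86, 84, 84, 84, 84, 85, 85, 84, 84, 85, 85, 85, 86, 86, 85, 87, 92, 97, 100, 101, 102, 103, 104, 109, 122, 139, 152, 158, 164, 168, 169]
{'rear': np.float64(-121.2), 'padtop': np.float64(-120.8), 'padback': np.float64(-128.0), 'carr': np.float64(-139.0)}
```

Compression is about 6 mm by two routes: pad moved 34.5 mm against jaw 40.4 mm, and pad-to-carriage 20.7→14.4 mm. I'll add about 2 mm, then release and back off straight up.

```bash
python3 -m jog '[[[-0.2,0.7,0,0],[-0.2,0.7,0,0],[-0.1,0.6,0,0],[0,0,0,0],[0,0,0,0],[0,0,0,0],[0,0,0,0],[0,0,0,0]]]' && python3 -m jog '[[[0,0,0,0],[0,0,0,0],[0,0,0,0],[0,0,0,0],[0,0,0,0],[0,0,0,0],[0,0,0,0],[0,0,0,0]]]' 100 && python3 -m jog '[[[0,0,10,0],[0,0,25,0],[0,0,35,0],[0,0,35,0],[0,0,25,0],[0,0,15,0],[0,0,0,0],[0,0,0,0]]]'
python3 - <<'E'
from h import *; import cv2
s=manip.sense();c=manip.camera_info("wrist");im=manip.snapshot("wrist")[:,:,::-1]
np.save("w7.npy",c,allow_pickle=True);print(s["t"],s["tcp_pos"])
cv2.imwrite("pics/w7.png",im);cv2.imwrite("pics/w7v.png",cv2.resize(cv2.convertScaleAbs(im,alpha=1.3)[:300,120:520],(800,600)))
E
```

```text
t: 27.6
tcp_pos: [0.5542, 0.135, 0.2367]
tool_rot: [0.991, 0.134, 0.001, 0.003]
force: [3.3, -10.2, 5.9]
finger_gap: 0.317
t: 28.6
tcp_pos: [0.5529, 0.1376, 0.2363]
tool_rot: [0.991, 0.134, 0.0, 0.0]
force: [0.2, 0.3, -0.8]
finger_gap: 1.0
t: 29.6
tcp_pos: [0.5524, 0.1375, 0.3803]
tool_rot: [0.991, 0.134, -0.001, -0.0]
force: [0.6, -0.2, 0.9]
finger_gap: 0.999
29.6 [0.55241759 0.13753972 0.38026914]
```

View pics/w7v.png

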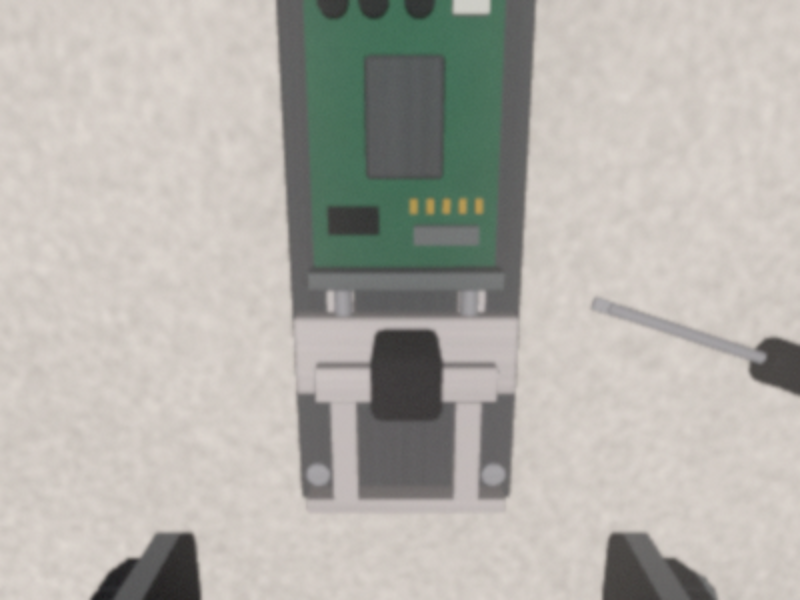

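The hand is clear and the board is held. The pad back is at y≈289 and the carriage front at y≈317. Next I'll measure, then look at the front end.

```bash
python3 -m jog '[[[-3,10,0,0],[-5,20,0,0],[-6,22,0,0],[-5,20,0,0],[-3,10,0,0],[0,0,0,0],[0,0,0,0],[0,0,0,0]]]'
python3 - <<'E'
from h import *; import cv2
yaw=.2687;n=np.array([np.cos(yaw),np.sin(yaw)]);d=np.array([-n[1],n[0]]);F=np.array([.5116,.2867])
for k,v in{5:(246,263,308,409.5),7:(273,289,318,419.5)}.items():
    c=np.load(f"w{k}.npy",allow_pickle=True).item()
    print(k,[((back(c,320,y/2,z)[:2]-F)@d*1e3).round(1) for y,z in zip(v,(.05,.05,.045,.091))])
c=np.load("w7.npy",allow_pickle=True).item()
print([((back(c,x/2+120,268/2,.034)[:2]-F)@np.c_[n,d]*1e3).round(1) for x in(313,496)])
c=manip.camera_info("wrist");im=manip.snapshot("wrist")[:,:,::-1]
np.save("w8.npy",c,allow_pickle=True);cv2.imwrite("pics/w8.png",im);cv2.imwrite("pics/w8v.png",cv2.resize(cv2.convertScaleAbs(im,alpha=1.3)[:300,120:520],(800,600)))
E
```

```text
t: 30.65
tcp_pos: [0.5311, 0.219, 0.3812]
tool_rot: [0.991, 0.133, 0.0, 0.0]
force: [0.6, -0.0, 0.8]
finger_gap: 1.006
5 [np.float64(-155.3), np.float64(-162.3), np.float64(-182.6), np.float64(-212.8)]
7 [np.float64(-121.2), np.float64(-128.0), np.float64(-141.7), np.float64(-171.4)]
[array([ -40.9, -121.6]), array([  40. , -121.7])]
```

View pics/w8v.png

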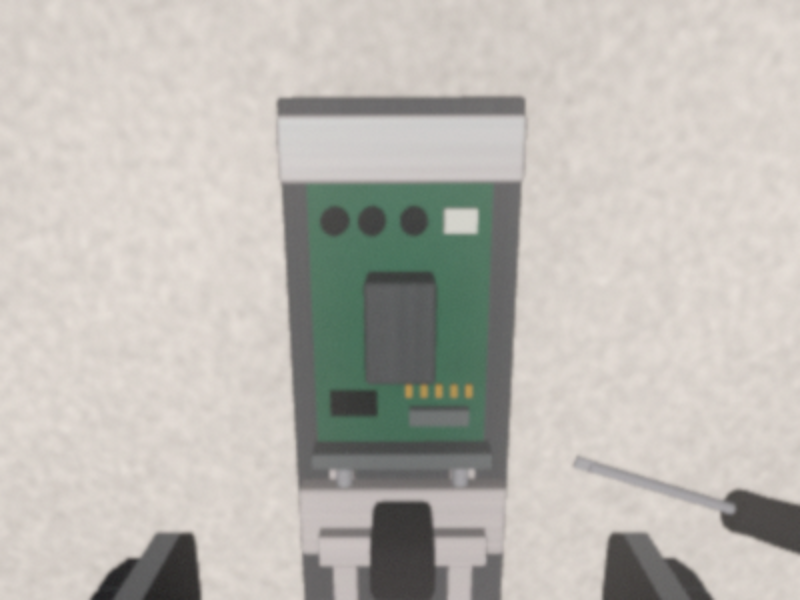

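The board's front edge meets the fixed jaw at y≈183 with no visible gap, and the board is square and centred. Compression is about 7 mm (7.3 and 6.6 by two measures), which is inside 4–12.5. Handing in.

```bash
python3 -c "
from station import manip
print(manip.sense()['t'],manip.sign_off())"
```

```text
the job is handed in; nothing more can be done
30.7 None
```

The board is in the holder and the job was handed in at 30.7 s; sign-off reports no verdict. I drew the jaw back to a gap of about 154 mm and lifted the green board by its transformer with a 30 N grip. I then set it on the rails about 9 mm short of the fixed jaw, let go, and slid the jaw up about 41 mm.

- **Final position:** The front end shows no visible gap to the fixed jaw. The board is square and centred to within about 1 mm, and its centre is about 61 mm from the jaw face.
- **Pad compression:** It measured 7.3 mm by pad travel against jaw travel, and 6.6 mm by the distance from pad to carriage. Both are inside the 4 to 12.5 mm range.
- **Bystanders and hand:** I made no contact with the reel, screwdriver or multimeter. The hand was clear, well above everything.
- **Small disagreement:** The rear edge measured at -121.6 mm, where a board flush with the jaw would read -120 mm. That is within the camera error and the 4 mm limit.
- **One correction:** My first grip on the transformer was about 7 mm too high, so I let go and regripped lower before lifting.

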